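# Clip a hatching box onto the tank rim beside its neighbour

### The arm

A 7-joint arm with a two-finger parallel gripper is mounted at the origin on a cart in front of the work surface, level with it; the furniture and walls round the work are solid. World frame = base frame: x ahead of the robot, y to its left, z up, the work surface at z = 0. Lengths are in mm, angles in degrees, forces in N, time in s.
With the tool pointing down it reaches from about 425 to 875 mm from the base axis. Payload 8.4 kg.
Tool frame: the origin (TCP) lies between the finger pads; the fingertips stand 19 mm ahead of it and the grasp point (between the pads) is the TCP; z points along the fingers, y is the direction in which the jaws open and shut (so a half turn about z gives the same grasp; the last joint's range is limited). The gripper opens to 87 mm and grips with 3 to 60 N. Pads are 19 mm wide; open, the fingers measure 117 mm over their backs; the gripper's body (75 mm by 190 mm) begins 51 mm behind the grasp point.
Start: joints at [-81.257, 19.091, 2.286, 83.961, -0.768, 76.965, -3.352], TCP at [161.949, 629.474, 241.546] pointing down, gripper open.
Joint ranges: [-147.57, 147.57], [-21.85, 119.76], [-74.77, 79.35], [14.55, 137.4], [-85.83, 265.84], [4.83, 119.75], [-152.11, 152.11]. Speed limits (degrees/s): [127.2, 127.2, 159.86, 159.86, 180, 180, 180].

### API

Orientations are given as a 3x3 rotation matrix whose columns are the frame's x, y, z axes.
In Python, from plant import goto, move_linear, goto_joints, set_gripper, pause, ik, state, camera, camera_model, MotionError, sign_off gives the robot as it stands. The module is installed in compiled form; this text tells all that it offers. Calls block until the motion is done:
- goto(position, orientation): joint-space move of the TCP to a pose.
- move_linear(position, orientation=None, vel=150): straight line of the TCP; orientation=None keeps the orientation; vel is the mean speed in mm/s.
- goto_joints(angles): joint-space move.
- set_gripper(opening, grasp_force=None): finger opening in mm; grasp_force is the grip in N (None keeps the last); returns when the fingers have stopped.
- pause(seconds).
- ik(position, orientation): joint angles nearest the present ones, or None.
- state(): the state.
- camera(name): name is "scene" or "top"; returns (picture, depth): 384x512x3 uint8, blue, green, red; 384x512 float32, mm along the optical axis (not along the pixel's ray), 0 where there is no reading.
- camera_model(name): a dict with "fx", "fy", "cx", "cy" (pixels), "pose" (4x4, takes a point from camera to world coordinates). Camera axes: x right, y down, z forward; pixel columns grow to the right and rows downward; lengths in mm; the calibration is good to about 2 mm. A picture is of the moment at which its call begins. camera_model takes no time and is no camera call.
A pose or a line that the arm cannot do raises MotionError and nothing moves.
- sign_off(): hands the job in, once; it reports no verdict.
The state is a dict: "time_s": time; "joint_pos": joint angles; "qvel": joint speeds; "joint_torque": joint torques, N m; "tcp_pos": TCP position; "tool_rot": TCP orientation; "wrist_force": force on the tool from outside, world axes, zero at the start; "torque": the same for the moment, N m; "grip_width": finger opening in mm.
Only numpy, scipy, OpenCV 4.12 (cv2) and the standard library are available. Lean on these libraries where they do the work, as an engineer would, in place of code of your own. Each camera call takes 0.05 s, during which the arm holds its last target.

### The job

Hang the empty hatching box on the outside of the tank's front rim by its own hook, on the right (seen from the robot) of the box that already hangs there and touching it end to end, and press it down by feel until its latch tongue has snapped under the rim and it sits fully home. The tank yields on its foam mat, so go by force: it takes a firm push, but the rim must never bear more than 22 N, and the neighbouring box must not be shoved along; leave the bottles and the beaker alone.

Things in the scene. Friction and masses are not known exactly. Their poses are not given: they have to be found in the camera images.
- front_rim (a point): Middle of the top face of the front rim of a small dry glass tank, grey rim (all sizes in mm: 260 wide, 160 deep, rim top 140 up and level). z up; x horizontal, across the rim into the tank; y along the rim, to the robot's left. The front rim is a bar 260 long (130 each way in y), 10 thick (5 each way in x), 14 high. The tank stands on a foam mat and sinks a few mm under load.
- rim_lip (a point): Middle of the lower inner edge of the front rim, 14 below its top, 5 in +x of front_rim; same axes. Under the rim is glass 5 thick, its outer face 1 mm behind the rim's outer face, so the rim overhangs the glass by 4 mm on the inside: the box's latch tongue snaps under this lip.
- tab (a point): Centre of the blue upright thumb tab of the loose hatching box, the place to grip: 10 thick along x, 40 long along y, its top 13 above the point; 13 below the point the blue bridge (6 thick) spreads out under it. z up; x from the tub to the hook legs, into the tank when hung. The tab stands right over the slot that takes the rim. 85 above the tub's underside, 21 above the saddle.
- tub_mid (a point): Centre of the loose box's tub, half-way up: clear with blue edges and white floor, open on top, empty, 50 deep (x), 84 wide (y), 69 high; the whole box weighs about 160 g and stands upright on the bench. Axes as tab; the tub hangs on the robot's side of the rim.
- saddle (a point): Where the rim's top lies when the loose box is home: middle of the root of the slot between tub and hook legs. Axes as tab. The slot is 11.5 wide (tub back 5.8 in -x, legs 5.7 in +x of the point). A firm black cushion under the bridge begins 1.2 below the point and must be squeezed that much (about 12 N) before the latch snaps.
- leg_tips (a point): Midway between the lower ends of the two blue hook legs, at their tips' level, 32 below the saddle and 7.7 in +x of it. Axes as tab. The lowest 12 mm of the legs flare away from the tub, so the slot's mouth is about 16 wide.
- tongue_shoulder (a point): Middle of the top of the barb of the white latch tongue between the legs, 14 below the saddle. The rim meets its ramp with the saddle 18 to 24 above the rim; a few N push it past the rim's edge; then it drags down the rim's inner face and snaps under the lip at last, at about 11 to 14 N of downward push on the rim. The box's weight alone will not do it; beyond, the force rises by about 4 N per mm.
- latch (a joint): Sprung latch tongue of the loose box, in m: 0 = sprung out toward the tub (free, or snapped under the rim's lip); up to about 0.004 while the rim pushes it back.
- box_end (a point): Middle of the left (+y) end face of the loose box's bridge, 42 from the saddle in y, 5 above it; this end is to touch the hung box. Axes as tab.
- hung_end (a point): Middle of the right (-y) end face of the bridge of the box that already hangs on the front rim (same make, size and height, thumb tab too). Axes as front_rim. Both boxes' ends are flat and flush with their tubs. That box can slide along the rim, but only when pushed with more than about 7 N.
- reagent_mid (a point): Bystander: small white reagent bottle with blue cap, 30 mm diameter, 85 mm high, standing; point half-way up.
- brown_mid (a point): Bystander: brown dropper bottle, 34 mm diameter, 112 mm high, standing; point half-way up.
- small_beaker_mid (a point): Bystander: small clear beaker, 60 x 53 x 70 mm high, standing; point half-way up.

How it is judged:
By the outcome, as a careful person would: the job done as asked, in the order asked, and still so for the second after the job is handed in, with the robot touching nothing.
It also fails if it takes over 54 s, if anything falls off the work surface, if the arm or the gripper's body presses on something with over 40 N, if the wrist force passes 120 N, or if a joint passes its speed limit or range.

## Working session

There is one attempt and no reset: what is moved stays moved. The work goes in short steps, each a Python script; the robot and the scene stay as the last script left them, time stands still between calls to the robot, and variables do not carry over. Pictures are saved under pics/ and viewed, and the job is handed in when it is done.

```bash
mkdir -p pics
cat > h.py <<'E'
import numpy as np, cv2
from plant import *
def px(cam,depth,u,v,d=None):
    m=camera_model(cam)
    if d is None:
        p=depth[int(v)-1:int(v)+2,int(u)-1:int(u)+2]; d=np.median(p[p>0])
    c=np.array([(u-m['cx'])/m['fx']*d,(v-m['cy'])/m['fy']*d,d,1])
    return (np.array(m['pose'])@c)[:3]
def snap(cam,tag):
    im,de=camera(cam); np.savez('pics/%s.npz'%tag,im=im,de=de); cv2.imwrite('pics/%s.png'%tag,im); return im,de
E
python3 - <<'E'
from h import *
snap('scene','s0');snap('top','t0')
s=state();print({k:np.round(v,2) for k,v in s.items()})
for c in('scene','top'):
    print(c,camera_model(c))
E
```

```text
{'time_s': np.float64(0.1), 'joint_pos': array([-81.26,  19.13,   2.28,  84.01,  -0.77,  76.97,  -3.35]), 'qvel': array([ 0.06, -0.06,  0.03, -0.06, -0.01,  0.  , -0.01]), 'joint_torque': array([ 0.000e+00, -6.578e+01,  1.340e+00, -4.047e+01, -6.000e-02,
        4.000e-02,  0.000e+00]), 'tcp_pos': array([161.87, 629.1 , 240.74]), 'tool_rot': array([[-0.97,  0.25, -0.  ],
       [ 0.25,  0.97, -0.  ],
       [-0.  , -0.  , -1.  ]]), 'wrist_force': array([-0.18, -0.18, -0.33]), 'torque': array([ 0.05,  0.01, -0.04]), 'grip_width': np.float64(87.08)}
scene {'fx': 385.2589409493398, 'fy': 385.2589409493398, 'cx': 254.21699168402822, 'cy': 189.2602354454566, 'pose': array([[ 8.47014887e-01, -2.67646904e-01,  4.59272159e-01,
         5.84426738e+01],
       [-5.31127874e-01, -4.61318974e-01,  7.10695424e-01,
        -8.18166468e+02],
       [ 2.16555313e-02, -8.45901850e-01, -5.32898769e-01,
         7.22571378e+02],
       [ 0.00000000e+00,  0.00000000e+00,  0.00000000e+00,
         1.00000000e+00]])}
top {'fx': 420.27754448059744, 'fy': 420.27754448059744, 'cx': 258.5428226267229, 'cy': 191.53034675677682, 'pose': array([[ 1.28072687e-02, -9.80794816e-01,  1.94621433e-01,
         3.88194723e+02],
       [-9.99907102e-01, -1.34702520e-02, -2.08340043e-03,
        -1.41367757e+01],
       [ 4.66498809e-03, -1.94576671e-01, -9.80876219e-01,
         1.23024672e+03],
       [ 0.00000000e+00,  0.00000000e+00,  0.00000000e+00,
         1.00000000e+00]])}
```

View pics/s0.png

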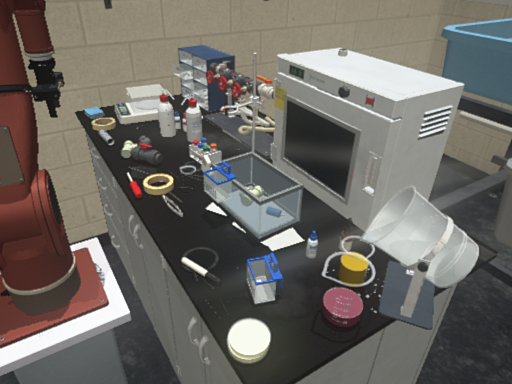

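View pics/t0.png

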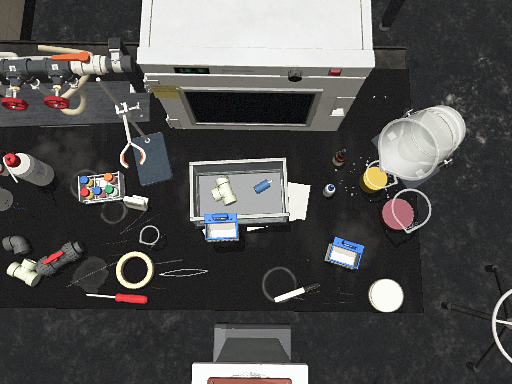

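The top view shows the tank around (238,190), the hung box at (221,227) and the loose box at (344,252). I'll enlarge these.

Run:
```python
import cv2
t=cv2.imread('pics/t0.png');s=cv2.imread('pics/s0.png')
def c(im,u0,v0,w,h,k,n): cv2.imwrite(n,cv2.resize(im[v0:v0+h,u0:u0+w],None,fx=k,fy=k,interpolation=cv2.INTER_CUBIC))
c(t,180,150,130,100,6,'pics/c1.png'); c(t,310,225,65,50,12,'pics/c2.png')
c(s,190,145,130,100,6,'pics/c3.png'); c(s,230,245,65,60,10,'pics/c4.png')
```

```text
(no output)
```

View pics/c1.png

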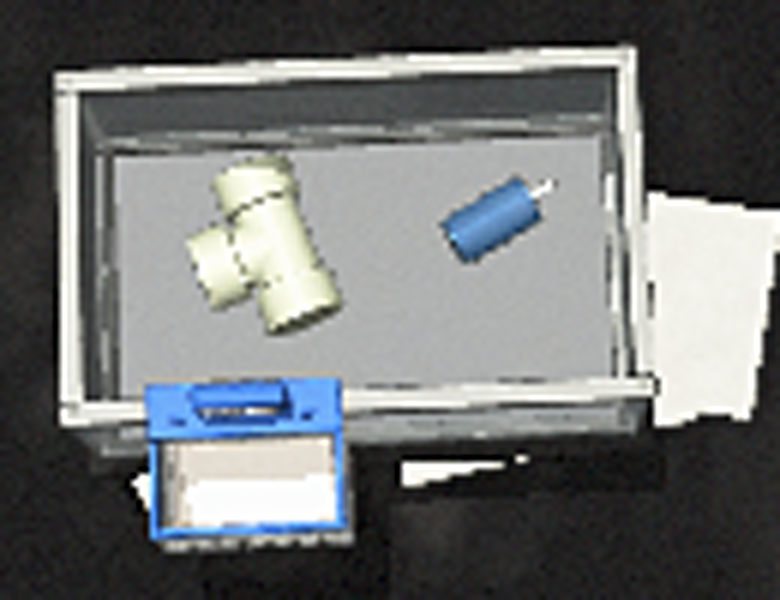

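View pics/c2.png

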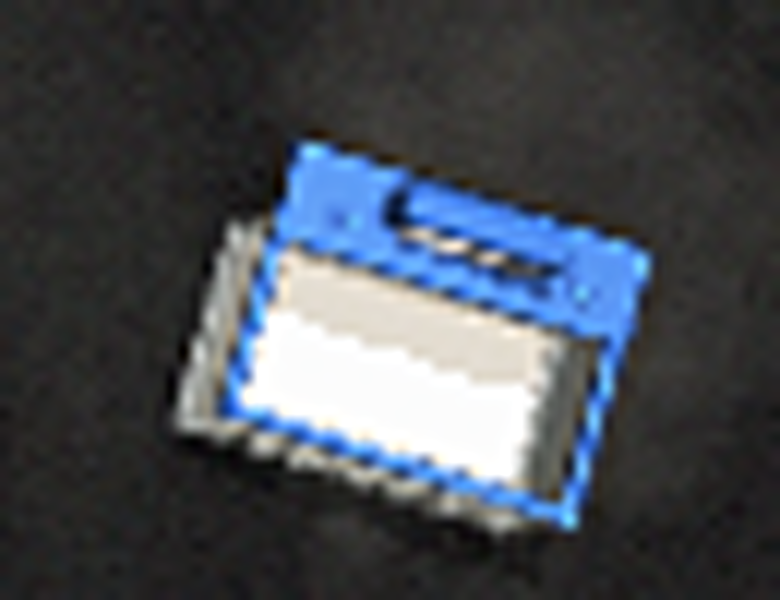

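View pics/c3.png

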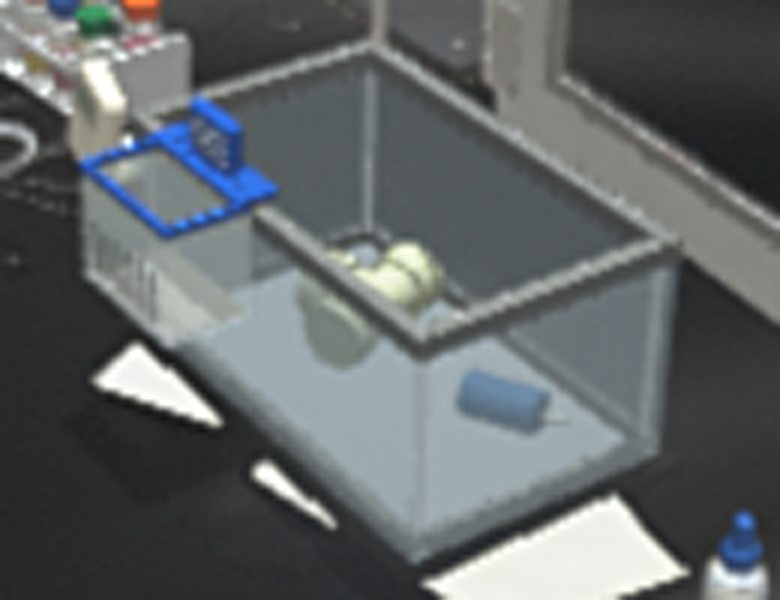

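View pics/c4.png

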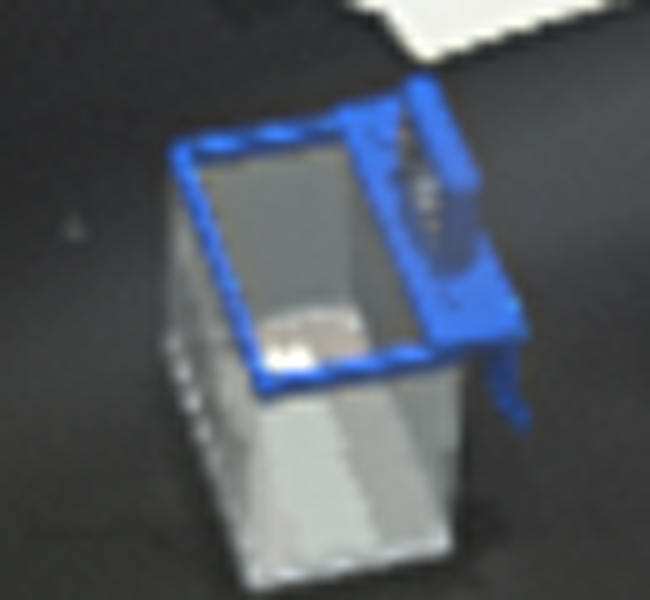

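Run:
```python
from h import *
def cloud(cam,tag):
    z=np.load('pics/%s.npz'%tag);im,de=z['im'],z['de'];m=camera_model(cam)
    v,u=np.mgrid[:384,:512]
    c=np.stack([(u-m['cx'])/m['fx']*de,(v-m['cy'])/m['fy']*de,de],-1)
    P=c@m['pose'][:3,:3].T+m['pose'][:3,3]; P[de==0]=np.nan
    return im,P
for cam,tag in(('top','t0'),('scene','s0')):
    im,P=cloud(cam,tag)
    b,g,r=[im[...,i].astype(int) for i in range(3)]
    blue=(b>120)&(b-r>80)
    for nm,(x0,x1,y0,y1,zs) in dict(loose=(380,560,-320,-160,[(69,76),(90,102)]),hung=(400,600,0,160,[(144,151),(165,178)])).items():
        for lo,hi in zs:
            k=blue&(P[...,0]>x0)&(P[...,0]<x1)&(P[...,1]>y0)&(P[...,1]<y1)&(P[...,2]>lo)&(P[...,2]<hi)
            Q=P[k]
            if len(Q)>4:
                rc=cv2.minAreaRect(Q[:,:2].astype(np.float32)); print(cam,nm,lo,len(Q),'z',np.median(Q[:,2]).round(1),rc)
    k=(P[...,2]>130)&(P[...,2]<150)&(P[...,0]>440)&(P[...,0]<660)&(P[...,1]>-130)&(P[...,1]<200)&~blue
    Q=P[k]; print(cam,'rim',len(Q),np.median(Q[:,2]),cv2.minAreaRect(Q[:,:2].astype(np.float32)))
    k2=k&(P[...,0]<505)&(P[...,1]<40)
    Q=P[k2]; print(' front',len(Q),np.percentile(Q,[0,50,100],axis=0).round(1).tolist(),np.polyfit(Q[:,1],Q[:,0],1), cv2.fitLine(Q[:,:2].astype(np.float32),cv2.DIST_HUBER,0,.01,.01).ravel())
```

```text
top loose 69 218 z 72.1 ((452.1511535644531, -257.38909912109375), (83.58448028564453, 64.96248626708984), 73.06974029541016)
top loose 90 49 z 98.9 ((474.11669921875, -264.3016052246094), (37.49728775024414, 9.077972412109375), 72.3211898803711)
top hung 144 238 z 148.3 ((511.53472900390625, 80.90948486328125), (65.35478210449219, 83.6760025024414), 3.310903549194336)
top hung 165 53 z 174.8 ((534.42431640625, 82.9840087890625), (7.91155481338501, 35.58293914794922), 0.9269384145736694)
top rim 694 141.50464265618166 ((573.8311767578125, 35.11390686035156), (185.47341918945312, 260.99822998046875), 3.1310482025146484)
 front 6 [[482.0, 37.6, 130.2], [493.7, 38.1, 139.2], [502.7, 38.5, 146.9]] [10.8035043  82.48536867] [9.9964786e-01 2.6536461e-02 4.9335583e+02 3.8031223e+01]
scene loose 69 142 z 71.1 ((451.06854248046875, -261.56719970703125), (83.68975830078125, 64.21688079833984), 75.60547637939453)
scene loose 90 43 z 96.8 ((474.6422424316406, -267.1358947753906), (35.634735107421875, 8.341577529907227), 73.39358520507812)
scene hung 144 91 z 146.0 ((511.3115234375, 78.16387176513672), (64.29273986816406, 82.97737121582031), 6.219829082489014)
scene hung 165 24 z 172.2 ((534.8385009765625, 78.4278564453125), (9.229235649108887, 33.55099105834961), 3.686440944671631)
scene rim 604 137.06661864907505 ((571.5165405273438, 32.37084197998047), (184.67156982421875, 265.52825927734375), 2.722923755645752)
 front 27 [[480.3, 32.2, 130.0], [492.7, 35.7, 136.4], [504.9, 39.3, 143.2]] [4.66450412e-01 4.76178215e+02] [ 9.9979460e-01 -2.0265779e-02  4.9292322e+02  3.5610714e+01]
```

```bash
cat >> h.py <<'E'
def cloud(cam,tag):
    z=np.load('pics/%s.npz'%tag);im,de=z['im'],z['de'];m=camera_model(cam)
    v,u=np.mgrid[:384,:512]
    c=np.stack([(u-m['cx'])/m['fx']*de,(v-m['cy'])/m['fy']*de,de],-1)
    P=c@m['pose'][:3,:3].T+m['pose'][:3,3]; P[de==0]=np.nan
    return im,P
def Rt(deg):
    a=np.radians(deg);c,s=np.cos(a),np.sin(a)
    return np.array([[-s,c,0],[c,s,0],[0,0,-1.]])
E
python3 - <<'E'
from h import *
for cam,tag in(('top','t0'),('scene','s0')):
    im,P=cloud(cam,tag)
    X,Y,Z=P[...,0],P[...,1],P[...,2]
    b,r=im[...,0].astype(int),im[...,2].astype(int)
    l=537-(Y+10)*.054
    k=(abs(X-l)<14)&(Z>134)&(Z<146)&(Y<35)&(Y>-105)&(b-r<60)
    Q=P[k];Q=Q[abs(Q[:,2]-np.median(Q[:,2]))<2]
    f=np.polyfit(Q[:,1],Q[:,0],1)
    for _ in range(2):
        res=Q[:,0]-np.polyval(f,Q[:,1]); 
        f=np.polyfit(Q[:,1],Q[:,0],1)
    print(cam,len(Q),np.median(Q[:,2]),'x at y=-30',np.polyval(f,-30),'ang',-np.degrees(np.arctan(f[0])),'res',np.percentile(res,[0,5,50,95,100]).round(1),'y',Q[:,1].min(),Q[:,1].max())
    # side rims extents / back rim
    k=(Z>134)&(Z<146)&(X>650)&(X<700)&(Y<130)&(Y>-60); Q=P[k]
    if len(Q)>5:
        f=np.polyfit(Q[:,1],Q[:,0],1);print('  back',len(Q),f[1],-np.degrees(np.arctan(f[0])))
    k=(Y>-200)&(Y<200)&(Z>180)&(X<800)&(X>560)
    print('  oven min x',np.percentile(X[k],[0,1,5]),'zmax')
for p,o in(((474,-265,95),-17),((538,-31,240),3),((538,-31,165),3)):
    for h in(0,180):
        q=ik(p,Rt(o+h)); print(p,h,None if q is None else np.round(q,1))
E
```

```text
top 138 141.50892558416865 x at y=-30 541.1198653337926 ang 3.8850701749454712 res [-5.4 -4.7 -0.3  4.9  8.4] y -96.97464112260535 33.761304007265544
  back 297 688.9669124996989 3.4931964614458604
  oven min x [797.16619003 797.39052984 798.19023281] zmax
scene 101 138.42055363849727 x at y=-30 541.5325416360189 ang 4.164249094322096 res [-7.3 -5.5 -0.4  6.5  9.2] y -100.7985835034217 33.210441830614286
  back 136 688.8367100226646 3.7882627846240284
  oven min x [797.18892435 797.42882738 797.8928254 ] zmax
(474, -265, 95) 0 [-24.1  22.3  58.6 110.7 -22.1  59.2  27.3]
(474, -265, 95) 180 [ -31.1   29.4   70.2  110.9  -31.5   62.2 -144.6]
(538, -31, 240) 0 [-51.    7.8  54.8 101.7  -6.6  73.9   8.4]
(538, -31, 240) 180 None
(538, -31, 165) 0 [-49.1  13.1  54.6 107.2 -11.7  65.6  12.7]
(538, -31, 165) 180 None
```

Run:
```python
from h import *
for cam,tag in(('top','t0'),('scene','s0')):
    im,P=cloud(cam,tag); X,Y,Z=P[...,0],P[...,1],P[...,2]; R=np.hypot(X,Y)
    for y in range(-350,650,100):
        k=(X>250)&(X<700)&(Y>y)&(Y<y+100)&(Z<900)
        if k.any():
            Q=P[k]; i=Q[:,2].argmax(); print(cam,y,Q[i].round())
q0=np.array(state()['joint_pos'])
for p,o in(((162,629,400),75.6),((400,400,400),40),((474,-265,300),-17),((474,-265,200),-17)):
    q=ik(p,Rt(o)); print(p,None if q is None else np.round(q,1))
```

```text
top -350 [ 700. -341.  153.]
top -250 [ 478. -250.  101.]
top -150 [563. -94. 147.]
top -50 [531.  48. 155.]
top 50 [538.  78. 179.]
top 150 [586. 160. 147.]
top 250 [698. 297. 260.]
top 350 [623. 434.  81.]
top 450 [614. 475.  81.]
top 550 [658. 621. 215.]
scene -350 [ 700. -344.  150.]
scene -250 [ 479. -250.   98.]
scene -150 [547. -87. 141.]
scene -50 [533.  45. 148.]
scene 50 [534.  64. 175.]
scene 150 [637. 157. 141.]
scene 250 [697. 294. 255.]
scene 350 [622. 391.  75.]
scene 450 [617. 471.  73.]
scene 550 [659. 619. 208.]
(162, 629, 400) [-81.6  17.6   3.   67.7  -0.9  94.7  -3.3]
(400, 400, 400) [-64.9   7.   17.4  80.9  -2.1  92.4  -7.6]
(474, -265, 300) [-27.9   6.2  57.4  95.9  -5.3  80.8  13.3]
(474, -265, 200) [-26.4  11.9  58.2 104.3 -10.8  69.7  18. ]
```

Run:
```python
from h import *
goto((400,400,330),Rt(40))
goto((474.2,-265.5,200),Rt(-17))
set_gripper(40,10)
move_linear((474.2,-265.5,110),vel=120)
s=state();print(s['time_s'],np.round(s['tcp_pos'],1),np.round(s['wrist_force'],2),s['grip_width'])
im,de=snap('scene','s1');cv2.imwrite('pics/c5.png',cv2.resize(im[190:310,200:330],None,fx=5,fy=5,interpolation=cv2.INTER_CUBIC))
```

```text
5.7417 [ 474.6 -265.8  110.6] [ 0.7  -0.16 -1.27] 39.685001208518045
```

View pics/c5.png

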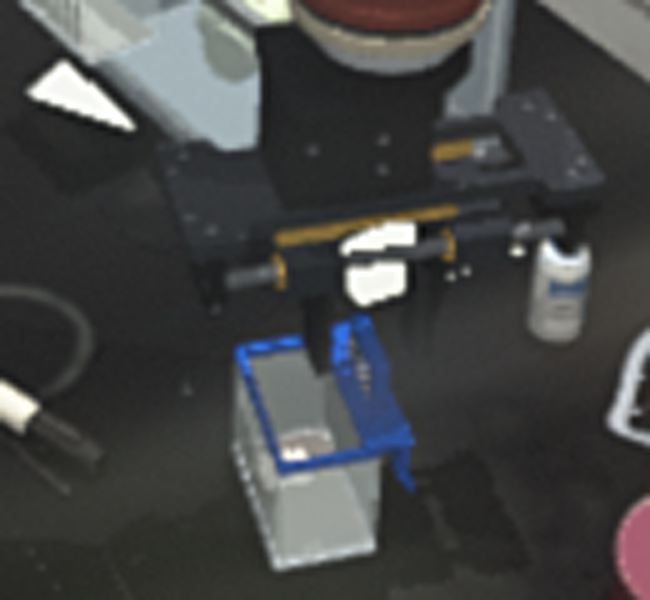

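The jaws straddle the tab (tab at about (360,350) in the crop, left finger at (320,335)). Next I descend and grip.

Run:
```python
from h import *
def p(t):
    s=state();print(t,round(s['time_s'],2),np.round(s['tcp_pos'],1),np.round(s['wrist_force'],2),np.round(s['torque'],2),round(s['grip_width'],1))
move_linear((474.2,-265.5,93.5),vel=80);p('down')
set_gripper(0,6);p('soft')
set_gripper(0,50);p('firm')
move_linear((474.2,-265.5,130),vel=80);pause(.2);p('up')
move_linear((474.2,-265.5,250),vel=150)
a=np.radians(3.5)
y0=-12.
goto((539.4+.061*(-y0-1),y0,250),Rt(3.5));pause(.3);p('over')
im,de=snap('top','t2');cv2.imwrite('pics/c6.png',cv2.resize(im[150:260,180:310],None,fx=6,fy=6,interpolation=cv2.INTER_CUBIC))
im,de=snap('scene','s2');cv2.imwrite('pics/c7.png',cv2.resize(im[90:250,150:350],None,fx=4,fy=4,interpolation=cv2.INTER_CUBIC))
```

```text
down 6.15 [ 473.8 -265.3   92.9] [ 0.13 -0.96  0.66] [-0.09  0.06  0.02] 39.8
soft 6.78 [ 474.  -265.4   93.3] [-1.09  0.58 -2.46] [-0.14  0.02 -0.04] 9.9
firm 7.0 [ 474.  -265.4   93.3] [-0.29  0.86 -2.98] [-0.12  0.04  0.03] 9.5
up 7.81 [ 473.9 -265.3  129.6] [-0.47  0.51 -1.69] [-0.09  0.02  0.01] 9.5
over 10.08 [540.  -13.1 250.1] [ 0.03  0.28 -1.91] [-0.   -0.01 -0.01] 9.8
```

View pics/c6.png

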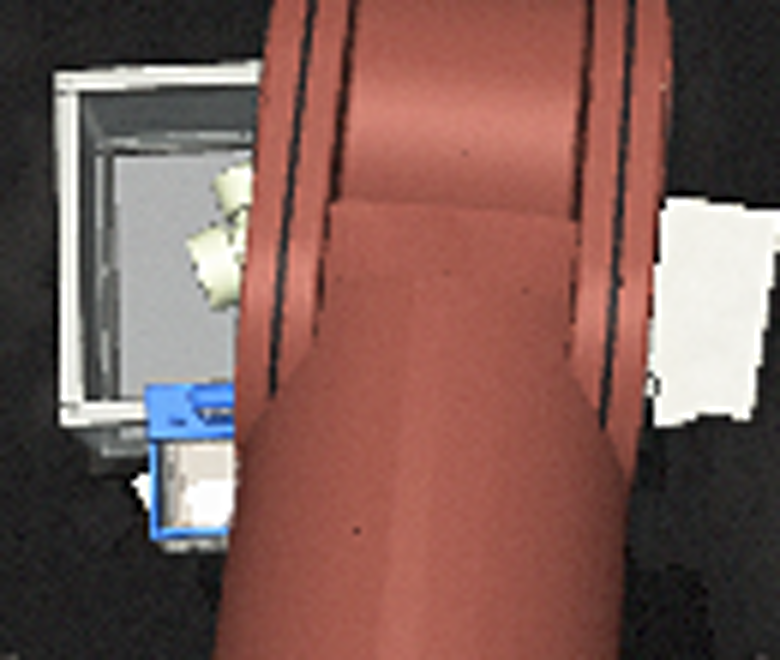

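View pics/c7.png

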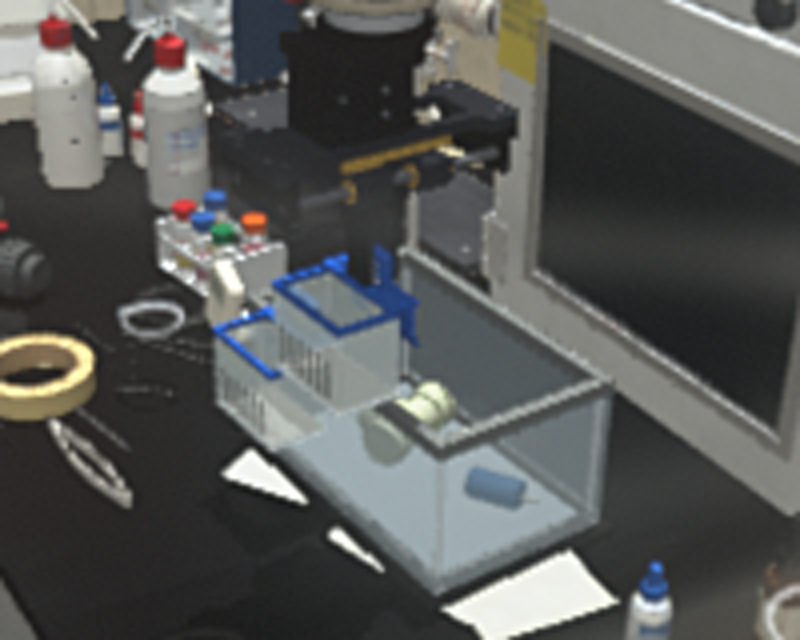

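Run:
```python
from h import *
im,P=cloud('scene','s2'); b,r=im[...,0].astype(int),im[...,2].astype(int)
X,Y,Z=P[...,0],P[...,1],P[...,2]
k=(b>100)&(b-r>60)&(X>400)&(X<620)&(Y>-100)&(Y<80)&(Z>215)&(Z<245)
Q=P[k]; print(len(Q),np.percentile(Q[:,2],[5,50,95]))
k&=abs(Z-np.median(Q[:,2]))<4; Q=P[k];rc=cv2.minAreaRect(Q[:,:2].astype(np.float32));print(rc);print(cv2.boxPoints(rc))
im,P=cloud('scene','s0'); b,r=im[...,0].astype(int),im[...,2].astype(int)
X,Y,Z=P[...,0],P[...,1],P[...,2]
for c,z in(((511,80),146),((451,-261),71)):
    k=(b>100)&(b-r>60)&(abs(X-c[0])<70)&(abs(Y-c[1])<70)&(abs(Z-z)<4)
    rc=cv2.minAreaRect(P[k][:,:2].astype(np.float32));print(rc);print(cv2.boxPoints(rc))
```

```text
175 [222.17120468 226.19411042 236.06530033]
((514.3151245117188, -16.125202178955078), (64.37206268310547, 87.05741119384766), 2.7962191104888916)
[[480.04395   25.781519]
 [484.2909   -61.17224 ]
 [548.5863   -58.03192 ]
 [544.33936   28.921837]]
((511.9820556640625, 77.543212890625), (66.89503479003906, 88.10627746582031), 4.420743465423584)
[[475.2384   118.88715 ]
 [482.02966   31.043001]
 [548.7257    36.199272]
 [541.93445  124.04343 ]]
((452.4031066894531, -260.7354431152344), (85.27135467529297, 64.82804870605469), 73.13085174560547)
[[ 409.01154 -292.13037]
 [ 471.05005 -310.94263]
 [ 495.79468 -229.34052]
 [ 433.75616 -210.52826]]
```

Run:
```python
from h import *
move_linear((540.0,-12,208),vel=120);pause(.3)
s=state();print(s['time_s'],np.round(s['tcp_pos'],1),np.round(s['wrist_force'],2),np.round(s['torque'],2))
im,de=snap('scene','s3');cv2.imwrite('pics/c8.png',cv2.resize(im[140:225,190:300],None,fx=7,fy=7,interpolation=cv2.INTER_CUBIC))
im,P=cloud('scene','s3'); b,r=im[...,0].astype(int),im[...,2].astype(int)
X,Y,Z=P[...,0],P[...,1],P[...,2]
k=(b>100)&(b-r>60)&(X>400)&(X<620)&(Y>-100)&(Y<80)&(Z>175)&(Z<195)
Q=P[k];k&=abs(Z-np.median(Q[:,2]))<4; Q=P[k];rc=cv2.minAreaRect(Q[:,:2].astype(np.float32));print(np.median(Q[:,2]),rc);print(cv2.boxPoints(rc))
```

```text
10.9833 [540.3 -12.  208.6] [-0.38  0.34 -1.65] [-0.11 -0.03 -0.01]
184.3274348642857 ((514.46484375, -13.71975326538086), (63.481685638427734, 86.70257568359375), 3.2835564613342285)
[[480.29306   27.742327]
 [485.25916  -58.817905]
 [548.6366   -55.18183 ]
 [543.67053   31.378399]]
```

View pics/c8.png

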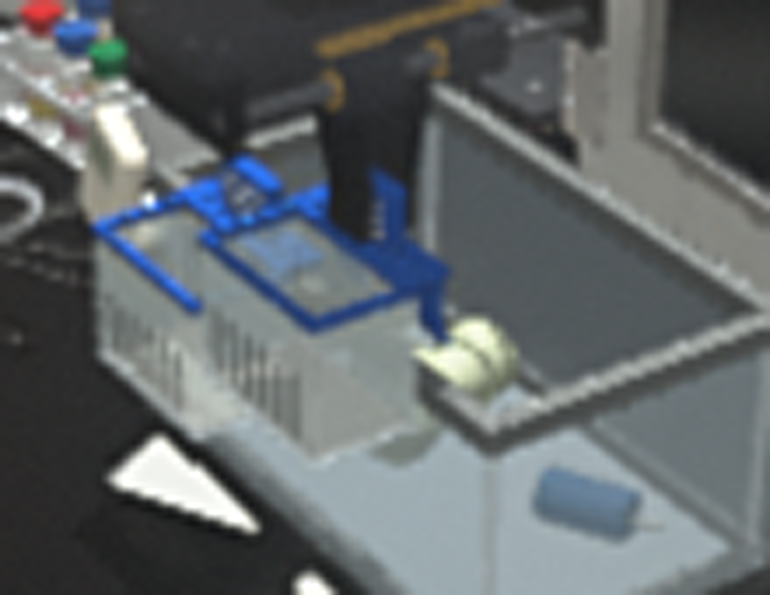

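```bash
cat >> h.py <<'E'
A=np.radians(3.5); EX=np.array([np.cos(A),np.sin(A),0]); EY=np.array([-np.sin(A),np.cos(A),0]); EZ=np.array([0,0,1.])
def wr(n=4,dt=.03):
    f=[];t=[];p=[]
    for i in range(n):
        s=state();f.append(s['wrist_force']);t.append(s['torque']);p.append(s['tcp_pos']);pause(dt)
    f=np.mean(f,0);t=np.mean(t,0);p=np.mean(p,0)
    return np.array([f@EX,f@EY,f[2]]),t,np.array([p@EX,p@EY,p[2]]),s['time_s']
def L(lx,ly,z): return EX*lx+EY*ly+EZ*z
E
python3 - <<'E'
from h import *
c=np.array([540.,-12,208]);lx,ly,z=c@EX,c@EY,208
f0,t0,p0,tm=wr(8);print('base',f0.round(2),t0.round(2),p0.round(2),tm, lx,ly)
for i in range(9):
    lx+=.7
    move_linear(L(lx,ly,z),vel=20);f,t,p,tm=wr()
    print(round(lx,2),(f-f0).round(2),(t-t0).round(2),p.round(2),round(tm,2))
    if abs((f-f0)[0])>1.8: break
E
```

```text
base [-0.16 -0.2  -1.98] [-0.08  0.01 -0.02] [538.37 -44.92 208.21] 11.2667 538.2602086733898 -44.943828929885115
538.96 [0.32 0.21 0.39] [-0.02  0.02  0.04] [538.98 -44.95 207.99] 11.65
539.66 [ 0.42 -0.1  -0.45] [-0.03  0.03  0.03] [539.68 -44.96 207.99] 12.03
540.36 [0.35 0.16 0.17] [-0.   -0.01  0.01] [540.37 -44.96 207.99] 12.42
541.06 [-0.2   0.07  0.61] [-0.02 -0.    0.01] [541.07 -44.96 207.98] 12.8
541.76 [-2.09  0.24  0.92] [-0.04  0.71  0.05] [541.41 -44.96 207.84] 13.18
```

Run:
```python
from h import *
lx,ly,z=540.0,-44.94,208
move_linear(L(lx,ly,z),vel=20)
ly+=6; move_linear(L(lx,ly,z),vel=40);pause(.15)
f0,t0,p0,tm=wr(8);print('base',f0.round(2),t0.round(2),p0.round(2),tm, lx,ly)
for i in range(14):
    ly+=.8
    move_linear(L(lx,ly,z),vel=20);f,t,p,tm=wr(3,.03)
    print(round(ly,2),(f-f0).round(2),(t-t0).round(2),p.round(2),round(tm,2))
    if abs((f-f0)[1])>1.5: break
```

```text
base [ 0.15  0.3  -2.16] [-0.11  0.02  0.01] [540.01 -39.04 208.  ] 14.15 540.0 -38.94
-38.14 [ 0.03 -0.59 -0.17] [ 0.01 -0.02 -0.01] [540.01 -38.08 208.01] 14.5
-37.34 [-0.7  -0.32  0.46] [0.03 0.02 0.01] [540.01 -37.29 208.  ] 14.85
-36.54 [ 0.11 -0.61  0.76] [ 0.01 -0.01 -0.03] [540.   -36.47 207.99] 15.2
-35.74 [-0.34 -0.47  0.38] [-0.13 -0.03  0.01] [540.01 -35.82 208.02] 15.55
-34.94 [ 0.19 -3.92  0.64] [-0.97 -0.1   0.08] [540.02 -35.54 208.08] 15.9
```

Run:
```python
from h import *
lx,ly,z=540.1,-35.7,208
move_linear(L(lx,ly,z),vel=20);pause(.1)
f0=np.array([0.05,0,-2.0])
f,t,p,tm=wr(4);print((f-f0).round(2),p.round(2),tm)
z=194
move_linear(L(lx,ly,z),vel=40)
while z>178:
    f,t,p,tm=wr(3,.02)
    print(round(z,2),(f-f0).round(2),t.round(2),p.round(2),round(tm,2))
    if (f-f0)[2]>8 or abs((f-f0)[1])>5 or abs((f-f0)[0])>5: break
    z-=2; move_linear(L(lx,ly,z),vel=15)
```

```text
[-0.   -2.59  0.83] [540.08 -35.68 207.99] 16.3833
194 [-0.11 -2.67 -1.54] [-0.85 -0.05  0.05] [539.77 -35.66 193.57] 16.95
192 [-0.31 -2.82  1.27] [-0.83  0.07  0.04] [540.12 -35.74 192.08] 17.28
190 [ 0.75 -3.17  1.62] [-0.88 -0.2   0.03] [540.29 -35.76 190.06] 17.62
188 [ 1.29 -3.61  1.93] [-0.93 -0.42  0.03] [540.39 -35.75 188.14] 17.95
186 [ 2.95 -4.28  3.99] [-0.97 -0.76  0.05] [540.46 -35.77 186.17] 18.28
184 [ 2.92 -3.86  4.85] [-0.96 -0.83  0.06] [540.48 -35.77 184.15] 18.62
182 [ 4.14 -4.14  4.07] [-1.   -1.03  0.04] [540.43 -35.76 181.91] 18.95
180 [ 3.58 -4.35  3.84] [-1.   -1.04  0.04] [540.4  -35.79 179.87] 19.28
```

```bash
cat > press.py <<'E'
from h import *
lx,ly,z=540.2,-36.0,180
f0=np.array([0.05,0,-2.0])
move_linear(L(lx,ly,z),vel=20)
prev=0
while z>158:
    f,t,p,tm=wr(3,.02); R=(f-f0)[2]
    print(round(z,2),(f-f0).round(2),t.round(2),p.round(2),round(tm,2))
    if R>15.5 or R<prev-2.5 or abs((f-f0)[1])>5.5 or abs((f-f0)[0])>7: break
    prev=R
    z-=1 if R<6 else .5; move_linear(L(lx,ly,z),vel=12)
E
python3 press.py
```

```text
180 [ 4.27 -2.69 -1.31] [-0.85 -1.25  0.03] [540.1  -35.75 179.39] 19.87
179 [ 3.56 -2.96  1.55] [-0.74 -0.96  0.06] [540.17 -35.79 178.72] 20.17
178 [ 3.36 -2.37  2.83] [-0.58 -0.96  0.02] [540.3  -35.84 178.  ] 20.47
177 [ 4.01 -1.73  2.82] [-0.46 -1.06  0.01] [540.3  -35.87 177.01] 20.77
176 [ 4.02 -1.01  2.12] [-0.36 -1.05  0.02] [540.2  -35.87 175.93] 21.07
175 [ 4.05 -1.23  2.54] [-0.27 -1.    0.06] [540.16 -35.88 174.92] 21.37
174 [ 4.11 -1.02  1.94] [-0.15 -1.01  0.03] [540.11 -35.87 173.89] 21.67
173 [ 3.58 -0.28  1.46] [-0.08 -0.97  0.01] [540.13 -35.88 172.91] 21.97
172 [3.62 0.29 0.79] [-0.02 -0.93 -0.03] [540.11 -35.91 171.9 ] 22.27
171 [3.45 0.15 1.13] [ 0.03 -0.96  0.01] [540.15 -35.94 170.92] 22.57
170 [ 3.67 -0.42  1.02] [ 0.02 -0.92 -0.02] [540.14 -36.   169.93] 22.87
169 [3.1  0.32 3.13] [ 0.02 -0.79 -0.02] [540.27 -35.99 169.12] 23.17
168 [1.01 0.2  7.  ] [ 0.01 -0.46  0.  ] [540.3  -36.02 168.23] 23.47
167.5 [ 0.78 -0.25  8.82] [ 0.01 -0.29  0.01] [540.3  -36.02 167.85] 23.77
167.0 [ 0.12  0.69 10.34] [ 0.04 -0.14 -0.03] [540.32 -36.02 167.47] 24.07
166.5 [-0.63  0.25 12.08] [0.05 0.01 0.  ] [540.31 -36.04 167.07] 24.37
166.0 [-0.66  0.41 12.33] [0.02 0.12 0.  ] [540.33 -36.04 166.66] 24.67
165.5 [-1.26  0.58 14.21] [ 0.06  0.33 -0.  ] [540.33 -36.03 166.29] 24.97
165.0 [-1.82  0.41 15.96] [ 0.09  0.48 -0.01] [540.36 -36.04 165.92] 25.27
```

```bash
cat > p2.py <<'E'
from h import *
lx,ly,z=540.2,-36.0,165.0
f0=np.array([0.05,0,-2.0])
def rep(n=4):
    f,t,p,tm=wr(n,.03); print(round(lx,1),round(ly,2),round(z,2),(f-f0).round(2),t.round(2),p.round(2),round(tm,2)); return (f-f0)
R=rep()[2]
while R<16.8:
    z-=.3; move_linear(L(lx,ly,z),vel=10); R=rep()[2]
# unload
for dz in (1.5,1.5,1,1,.7,.7,.7):
    z+=dz; move_linear(L(lx,ly,z),vel=12); R=rep()[2]
    if R<-3.5: break
im,de=snap('scene','s4');cv2.imwrite('pics/c9.png',cv2.resize(im[140:225,190:300],None,fx=7,fy=7,interpolation=cv2.INTER_CUBIC))
E
python3 p2.py
```

```text
540.2 -36.0 165.0 [-1.61  0.91 16.27] [0.06 0.48 0.02] [540.34 -36.04 165.92] 25.38
540.2 -36.0 164.7 [-2.19  1.12 16.85] [0.06 0.58 0.  ] [540.35 -36.04 165.69] 25.77
540.2 -36.0 166.2 [ 0.07  0.87 11.64] [ 0.05  0.04 -0.  ] [540.32 -36.02 166.83] 26.18
540.2 -36.0 167.7 [ 2.07 -0.19  6.85] [-0.   -0.56  0.02] [540.29 -36.02 167.77] 26.58
540.2 -36.0 168.7 [ 4.74 -0.28  2.37] [-0.02 -1.07 -0.02] [540.26 -35.99 168.56] 26.97
540.2 -36.0 169.7 [ 6.8  -0.03 -2.02] [-0.04 -1.53  0.04] [540.24 -36.   169.34] 27.35
540.2 -36.0 170.4 [ 7.86 -0.19 -4.31] [-0.04 -1.81  0.01] [540.24 -36.   169.84] 27.73
```

View pics/c9.png

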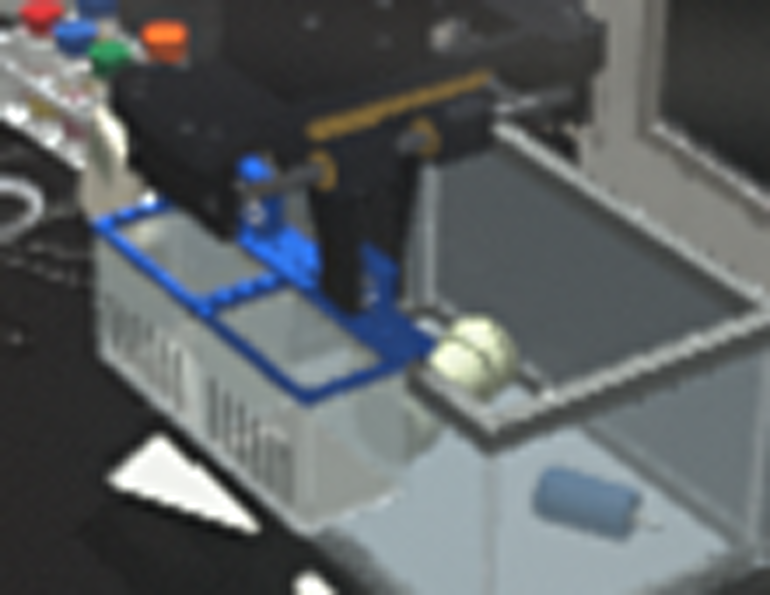

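```bash
cat > p3.py <<'E'
from h import *
lx,ly,z=540.2,-36.0,168.7
f0=np.array([0.05,0,-2.0])
def rep(n=4):
    f,t,p,tm=wr(n,.03); print(round(lx,1),round(ly,2),round(z,2),(f-f0).round(2),t.round(2),p.round(2),round(tm,2)); return (f-f0)
move_linear(L(lx,ly,z),vel=12); rep()
for i in range(6):
    ly+=.4; move_linear(L(lx,ly,z),vel=12); f=rep()
    if f[1]<-4.5: break
E
python3 p3.py
```

```text
540.2 -36.0 168.7 [5.01 0.23 1.81] [-0.   -1.18  0.  ] [540.25 -36.   168.64] 28.21
540.2 -35.6 168.7 [ 5.12 -1.3   1.44] [-0.28 -1.17 -0.  ] [540.26 -36.   168.69] 28.59
540.2 -35.2 168.7 [ 5.25 -2.18  1.28] [-0.55 -1.22  0.03] [540.24 -35.97 168.7 ] 28.98
540.2 -34.8 168.7 [ 4.9  -3.15  1.33] [-0.8  -1.26  0.04] [540.25 -35.92 168.71] 29.36
540.2 -34.4 168.7 [ 5.11 -4.48  1.2 ] [-1.03 -1.28  0.03] [540.25 -35.9  168.73] 29.74
540.2 -34.0 168.7 [ 5.23 -5.54  0.96] [-1.29 -1.31  0.02] [540.23 -35.84 168.74] 30.12
```

```bash
cat > p4.py <<'E'
from h import *
lx,ly,z=540.2,-34.0,168.7
f0=np.array([0.05,0,-2.0])
def rep(n=4):
    f,t,p,tm=wr(n,.03); print(round(lx,1),round(ly,2),round(z,2),(f-f0).round(2),t.round(2),p.round(2),round(tm,2)); return (f-f0)
for i in range(5):
    ly+=.3; move_linear(L(lx,ly,z),vel=12); f=rep()
    if f[1]<-7.6: break
ly=-35.9; move_linear(L(lx,ly,z),vel=12); rep()
E
python3 p4.py
```

```text
540.2 -33.7 168.7 [ 5.46 -6.53  0.93] [-1.45 -1.36  0.06] [540.22 -35.83 168.75] 30.51
540.2 -33.4 168.7 [ 5.38 -7.51  1.33] [-1.68 -1.37  0.06] [540.22 -35.79 168.76] 30.89
540.2 -33.1 168.7 [ 5.78 -7.99  1.04] [-1.84 -1.35  0.05] [540.23 -35.78 168.78] 31.27
540.2 -35.9 168.7 [ 5.2  -0.68  1.69] [-0.08 -1.16 -0.01] [540.24 -35.99 168.67] 31.79
```

```bash
cat > p5.py <<'E'
from h import *
lx,ly,z=540.2,-35.95,168.9
f0=np.array([0.05,0,-2.0])
def rep(n=4):
    f,t,p,tm=wr(n,.03); print(round(lx,1),round(ly,2),round(z,2),(f-f0).round(2),t.round(2),p.round(2),round(tm,2)); return (f-f0)
for i in range(3):
    lx+=.8; move_linear(L(lx,ly,z),vel=15); f=rep()
    if f[0]<1: break
set_gripper(16); rep()
set_gripper(34); rep()
p=np.array(state()['tcp_pos']); move_linear(p+[0,0,30],vel=60); move_linear(p+[0,0,150],vel=200)
goto((430,-230,360),Rt(-17)); pause(.3)
snap('top','t5');snap('scene','s5');print(state()['time_s'])
for cam,tag in(('top','t5'),('scene','s5')):
    im,P=cloud(cam,tag); b,r=im[...,0].astype(int),im[...,2].astype(int)
    X,Y,Z=P[...,0],P[...,1],P[...,2]
    for c in(80,-2):
        for lo,hi in((142,153),(166,180)):
            k=(b>100)&(b-r>60)&(X>440)&(X<580)&(abs(Y-c)<41)&(Z>lo)&(Z<hi)
            if k.sum()>5: print(cam,c,lo,k.sum(),np.median(Z[k]).round(2),cv2.minAreaRect(P[k][:,:2].astype(np.float32)))
    u0,v0=(180,150) if cam=='top' else (190,140)
    cv2.imwrite('pics/f_%s.png'%cam,cv2.resize(im[v0:v0+100,u0:u0+120],None,fx=6,fy=6,interpolation=cv2.INTER_CUBIC))
E
python3 p5.py
```

```text
541.0 -35.95 168.9 [0.02 0.18 2.41] [-0.14 -0.06  0.02] [540.35 -35.99 168.57] 32.17
541.0 -35.95 168.9 [-0.27 -0.22  2.05] [-0.09  0.07 -0.  ] [540.96 -35.95 168.89] 32.76
541.0 -35.95 168.9 [0.01 0.28 1.42] [-0.11  0.03  0.01] [540.99 -35.95 168.89] 33.54
36.3833
top 80 142 272 148.4 ((511.4954833984375, 80.57946014404297), (65.85676574707031, 81.88460540771484), 2.9234824180603027)
top 80 166 61 175.48 ((534.2535400390625, 81.57255554199219), (8.417588233947754, 38.07099914550781), 0.7478132843971252)
top -2 142 282 148.08 ((517.376220703125, -2.0389480590820312), (67.49932098388672, 80.89549255371094), 1.429710865020752)
top -2 166 58 175.0 ((540.0535278320312, -1.621368408203125), (9.662760734558105, 38.470977783203125), 5.703815460205078)
scene 80 142 114 145.67 ((511.840087890625, 79.158203125), (66.67110443115234, 81.52599334716797), 3.1847779750823975)
scene 80 166 28 171.28 ((535.3943481445312, 78.058837890625), (37.63545227050781, 10.20188045501709), 89.78230285644531)
scene -2 142 136 145.59 ((517.1873168945312, -2.4595298767089844), (80.94767761230469, 69.36715698242188), 89.9078369140625)
scene -2 166 36 171.46 ((539.922607421875, -4.375278472900391), (10.866652488708496, 39.93604278564453), 1.8803887367248535)
```

View pics/f_top.png

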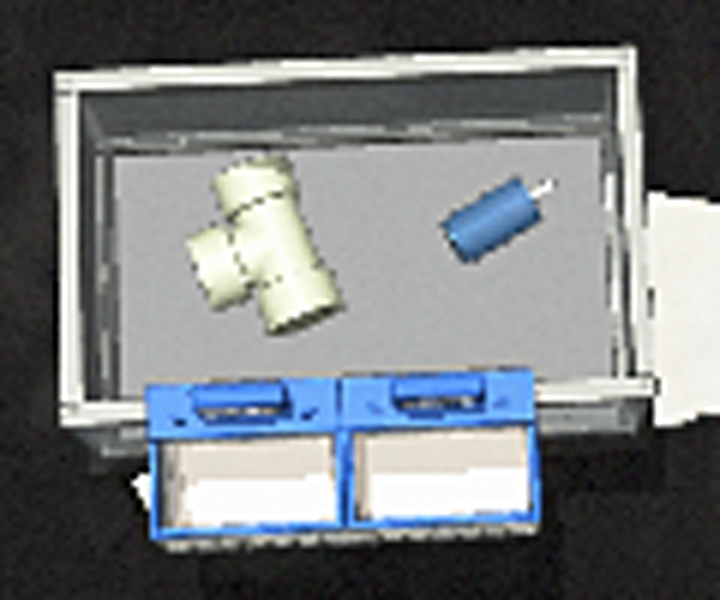

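View pics/f_scene.png

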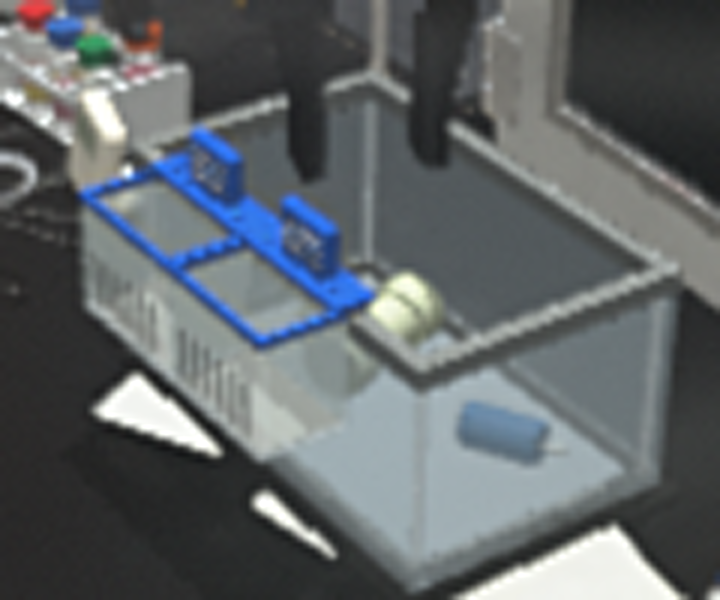

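The box sits level with its neighbour: bridge tops are at 148.1 and 148.4 mm in the top view. The two ends meet at crop (340,400), and the neighbour's left edge is still at (147,385). I'm handing in.

```bash
python3 -c "
from plant import *
sign_off()"
```

```text
the job is handed in; nothing more can be done
```

The hatching box now hangs on the outside of the front rim, on the right of the other box, and I believe its latch has snapped. I handed the job in at about 36 s with the robot clear of everything.

- **Placing:** I gripped the box by its tab and found the rim's outer face and the neighbour's end by light contact. I then pressed down in small force-checked steps.
- **Force on the rim:** the highest reading was about 16.9 N, against the 22 N limit.
- **Latch:** I saw only a weak sign of the snap itself, a pause in the force rise at about 12 N. The stronger evidence came from pulling up with 4 N. The box stayed attached and the force changed evenly from push to pull, as it would if it were latched to the tank on its foam. I never saw the tongue directly.
- **Height:** both cameras show the two boxes at the same height to within about 0.3 mm.
- **Contact with the neighbour:** the pictures show the ends meeting. After latching, a sideways push of up to 8 N moved the box no more than about 0.2 mm, and it sprang back. A gap of 0.1–0.2 mm can't be ruled out.
- **Neighbour and bystanders:** the neighbouring box shows no shift in the pictures. Before latching I pushed against it with at most about 4.4 N. In the later 8 N push, part of the load was taken by the new box's own grip on the rim. I kept clear of the bottles and the beaker, but made no separate check on them at the end.
- **Disagreement:** before contact, the two cameras differed by about 2–3 mm in places, and the scene view put the box about 3 mm off the rim line. Feeling for the rim showed it was about 2 mm off, and I corrected that.

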